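Untwist and unpack the sieve pot, weigh the gem jar

ROBOT

A 6-joint arm with a two-finger parallel gripper is mounted at the origin on the work surface; the furniture and walls round the work are solid. World frame = base frame: x ahead of the robot, y to its left, z up, the work surface at z = 0. Lengths are in m, angles in degrees, forces in N, time in s.
With the tool pointing down it reaches from about 0.25 to 0.725 m from the base axis. Payload 9.7 kg.
Tool frame: the origin (TCP) lies midway between the tips of the shut fingers; the grasp point (between the pads) lies 19 mm behind it; z points along the fingers, x is the direction in which the jaws open and shut, and the axes are right-handed (so a half turn about z gives the same grasp; the last joint's range is limited). The gripper opens to 85 mm and grips with 20 to 120 N. Pads are 22 mm wide; open, the fingers measure 114 mm over their backs; the gripper's body (76 mm by 85 mm) begins 54 mm behind the grasp point. The pads swing forward as they close: fully open they stand 13 mm farther back than shut.
Start: joints at [-69.442, 4.979, 10.078, 95.1, 0, 90], TCP at [0.193, -0.515, 0.231] pointing down, gripper open.
Joint ranges: [-179.16, 179.16], [-48.56, 103.87], [-65.8, 70.77], [-126.05, 130.52], [-82.76, 87.17], [-180, 180]. Speed limits (degrees/s): [127.2, 127.2, 147.25, 180, 180, 180].

INTERFACE

Orientations are given as [roll, pitch, yaw] about the fixed x, y, z axes, in that order (R = Rz(yaw) Ry(pitch) Rx(roll)).
In Python, from workcell import bot, optics gives the robot as it stands.
- The arm moves only by the shell command python3 -m creep 'ROWS' [FORCE]. ROWS is JSON, a list of rows, each a list of 7 numbers: the shift along the tool's x, y, z in m, then the turn, a rotation vector about the tool's x, y, z in rad, then the opening, from 0 (shut) to 1 (fully open). A call has 1 to 8 rows; each row is the pose to reach, as a shift and turn from the pose commanded when the call began, along the tool's axes at that moment; what a row does not reach only later rows make up. A row lasts 1/10 s, in which the tool goes at most 50 mm and 8.59 degrees, less where a joint would pass 70% of its speed; a pose out of reach is approached as far as the arm can. A call with a gripper value outside its range is refused whole. The fingers move at their own pace and stop on an object; FORCE is the grip in N (left out, the last holds). Time passes only in rows, so rows that repeat a pose let the fingers close. It gives the time, the measured TCP pose, the force and the opening at its end, in the units of the state.
- bot.get_obs(): the state, without advancing time (a new reading comes with each control period).
- optics.camera(name): name is "scene" or "top" or "wrist"; returns the picture (420x560x3 uint8, red, green, blue); there is no depth.
- optics.camera_params(name): a dict with "camera_matrix" (3x3 intrinsics, pixels), "D" ([k1, k2, p1, p2, k3] as OpenCV has them; the pictures are not rectified), "R" (3x3) and "t" (3): a world point X has camera coordinates R X + t; the wrist camera has in their place "mount" (4x4, takes a point from camera to tool coordinates, whose origin is the TCP and whose axes are the tool frame's). Camera axes: x right, y down, z forward; pixel columns grow to the right and rows downward; lengths in m; the calibration is good to about 2 mm. A picture is of the moment at which its call begins: read the wrist's pose just before it. camera_params takes no time and is no camera call.
- bot.job_done(): hands the job in, once; it reports no verdict.
The state is a dict: "time": time; "q": joint angles; "qd": joint speeds; "joint_efforts": joint torques, N m; "ee_pos": TCP position; "tcp_rot": TCP orientation; "wrist_force": force on the tool from outside, world axes, zero at the start; "torque": the same for the moment, N m; "opening": finger opening in m.
Only numpy, scipy, OpenCV 4.12 (cv2) and the standard library are available. Lean on these libraries where they do the work, as an engineer would, in place of code of your own. Each camera call takes 0.05 s, during which the arm holds its last target.

TASK

Take the sieve pot apart to get the gem jar weighed: untwist the lid anticlockwise until its hidden lugs come free and lift it off, then lift out the sieve, then take out the small gem jar and stand it upright on the weighing plate of the open pocket scale. Stand the lid and the sieve right side up on the table, clear of the pot; set everything down without dropping it, and leave the two loose palm stones and the folded loupe where they are.

Things in the scene. Friction and masses are not known exactly. Their poses are not given: they have to be found in the camera images.
- pot_mouth (a point): Centre of the mouth of the round aluminium pot, 56 mm above the table. The pot stands upright, fixed to the table: inside diameter 100, outside 108, inner floor 5 above the table. Outside, hidden under the closed lid, two flanges (diameter 120) have two opposite gaps, 38 degrees wide; where the gaps lie differs each time and has nothing to do with this frame's axes.
- lid_grip (a point): Middle of the upright grip bar on the lid, a round aluminium cap 130 mm in diameter; z points up. Pinch the bar: 60 long (x), 12 thick (y), top 12 above and foot (the lid's flat top) 12 below this point. The lid's lower edge is 46 below it, so it is 75 above the table with the lid closed, 46 with the lid standing on the table.
- lid: The lid, 0.11 to 0.22 kg, origin at the centre of its lower edge, on the pot's axis (2 mm play sideways). Two lugs inside the edge sit under the pot's flanges: locked, it rises 4 mm, then stops hard. Turned 23 to 80 degrees anticlockwise from the start (varies) it lifts off, within 6 degrees either way; further on it locks again, with no stop. Up 13 mm it is free; up 32 mm it clears the sieve.
- sieve_knob (a point): Middle of the knob in the centre of the sieve, a shallow round steel cup with pierced floor, 106 mm over its rim, 23 high; z points up. Pinch the knob: 30 long (x), 12 thick (y), top 10 above this point; the cup's inner floor is 9 below, its underside 12 below; inside diameter 86. This point is 48 above the table in the pot, 12 when the sieve stands on the table.
- sieve: The sieve, origin at the centre of its underside, 0.07 to 0.14 kg. It hangs loosely by its rim on the pot's rim, under the lid, and lifts straight out.
- jar_mid (a point): Centre (half-way up) of the gem jar: a round black jar with clear top and a green stone, 33 mm in diameter, 22 high. It stands upright on the pot's inner floor under the sieve, within 9 of the pot's axis; z points up along its axis.
- jar: The gem jar, origin at the centre of its underside, 0.03 kg.
- pan (a point): Centre of the square weighing plate (about 60 mm) on top of the pocket scale, 14 mm above the table. The scale (138 long, 80 wide) is fixed to the table, its hinged cover standing open; x points along the scale from the keys towards the hinge, which is 38 from this point; the open cover leans back from there and is up to 135 high.
- stone_a: Oval palm stone, 48x35x24 mm, a bystander; origin at the centre of its underside.
- stone_b: Flat round palm stone, 48x48x20 mm, a bystander; origin at the centre of its underside.
- folded_loupe: Folded loupe, 25x45x14 mm, a bystander; origin at the centre of its underside.

How it is judged:
By the outcome, as a careful person would: the job done as asked, in the order asked, and still so for the second after the job is handed in, with the robot touching nothing.
It also fails if it takes over 72 s, if anything falls off the work surface, if the arm or the gripper's body presses on something with over 40 N, if the wrist force passes 120 N, or if a joint passes its speed limit or range.

## Working session

There is one attempt and no reset: what is moved stays moved. The work goes in short steps, Python scripts to look and compute and a shell command to move; the robot and the scene stay as the last step left them, time stands still between calls to the robot, and variables do not carry over. Pictures are saved under pics/ and viewed, and the job is handed in when it is done.

```bash
ls; mkdir -p pics
cat > h.py <<'E'
import numpy as np, cv2, json
from scipy.spatial.transform import Rotation as Rn
from workcell import bot, optics
def snap(name,fn):
    o=bot.get_obs(); im=np.asarray(optics.camera(name)); cv2.imwrite('pics/'+fn,im[:,:,::-1]); return o,im
def ray(name,uv,o=None):
    p=optics.camera_params(name); K=np.array(p['camera_matrix']);D=np.array(p['D'],float)
    n=cv2.undistortPoints(np.array(uv,float).reshape(-1,1,2),K,D).reshape(-1,2)
    d=np.c_[n,np.ones(len(n))]
    if 'mount' in p:
        M=np.array(p['mount']); R=Rn.from_euler('xyz',o['tcp_rot'],degrees=True).as_matrix()
        c=R@M[:3,3]+np.array(o['ee_pos']); d=d@(R@M[:3,:3]).T
    else:
        R=np.array(p['R']);t=np.array(p['t']); c=-R.T@t; d=d@R
    return c,d
def onz(name,uv,z,o=None):
    c,d=ray(name,uv,o); s=(z-c[2])/d[:,2]; return c+d*s[:,None]
def proj(name,X,o=None):
    p=optics.camera_params(name); K=np.array(p['camera_matrix']);D=np.array(p['D'],float)
    X=np.array(X,float).reshape(-1,3)
    if 'mount' in p:
        M=np.array(p['mount']); R=Rn.from_euler('xyz',o['tcp_rot'],degrees=True).as_matrix()
        T=np.eye(4);T[:3,:3]=R;T[:3,3]=o['ee_pos'];T=np.linalg.inv(T@M);R,t=T[:3,:3],T[:3,3]
    else: R=np.array(p['R']);t=np.array(p['t'])
    return cv2.projectPoints(X,cv2.Rodrigues(R)[0],t,K,D)[0].reshape(-1,2)
def delta(pos,yaw=None,o=None):
    "target TCP pos and tool-x yaw(world deg), tool down -> shift in tool axes, rot about tool z (rad)"
    o=o or bot.get_obs(); R=Rn.from_euler('xyz',o['tcp_rot'],degrees=True).as_matrix()
    s=R.T@(np.array(pos)-np.array(o['ee_pos']))
    r=np.zeros(3)
    if yaw is not None:
        y=np.radians(yaw); x=np.array([np.cos(y),np.sin(y),0]); z=np.array([0,0,-1.])
        T=np.c_[x,np.cross(z,x),z]; r=Rn.from_matrix(R.T@T).as_rotvec()
    print('shift',s.round(4),'rotvec',r.round(4),'deg',np.degrees(r).round(1))
E
python3 - <<'E'
from h import *
for n in ['scene','top','wrist']: o,im=snap(n,n+'0.png')
print({k:np.round(v,3).tolist() for k,v in bot.get_obs().items()})
for n in ['scene','top','wrist']: print(n,{k:np.round(v,4).tolist() for k,v in optics.camera_params(n).items() })
E
```

```text
pics
{'time': 0.15, 'q': [-69.441, 5.005, 10.043, 95.099, -0.001, 90.0], 'qd': [0.015, -0.049, 0.22, -0.013, -0.07, 0.005], 'joint_efforts': [-0.003, -52.076, 46.504, 0.014, -0.0, -0.0], 'ee_pos': [0.193, -0.515, 0.231], 'tcp_rot': [179.999, 0.06, -69.44], 'wrist_force': [0.548, -0.533, -0.601], 'torque': [0.042, -0.034, -0.009], 'opening': 0.085}
scene {'camera_matrix': [[431.5781, 0.0, 277.6331], [0.0, 431.5781, 204.1913], [0.0, 0.0, 1.0]], 'D': [0.0271, 0.0, 0.0, 0.0, 0.0], 'R': [[-0.7288, -0.6847, 0.0077], [-0.4695, 0.4916, -0.7334], [0.4983, -0.5381, -0.6798]], 't': [0.2848, 0.3128, 0.6715]}
top {'camera_matrix': [[509.4915, 0.0, 284.5748], [0.0, 509.4915, 207.8604], [0.0, 0.0, 1.0]], 'D': [0.0059, 0.0, 0.0, 0.0, 0.0], 'R': [[0.1512, -0.9885, -0.0046], [-0.9606, -0.1458, -0.2365], [0.2331, 0.0401, -0.9716]], 't': [-0.1466, 0.4551, 0.8924]}
wrist {'camera_matrix': [[330.5038, 0.0, 283.8037], [0.0, 330.5038, 217.07], [0.0, 0.0, 1.0]], 'D': [-0.0177, 0.0, 0.0, 0.0, 0.0], 'mount': [[1.0, -0.0002, -0.0014, 0.0002], [0.0006, 0.9505, 0.3107, -0.0798], [0.0012, -0.3107, 0.9505, -0.1416], [0.0, 0.0, 0.0, 1.0]]}
```

View pics/scene0.png

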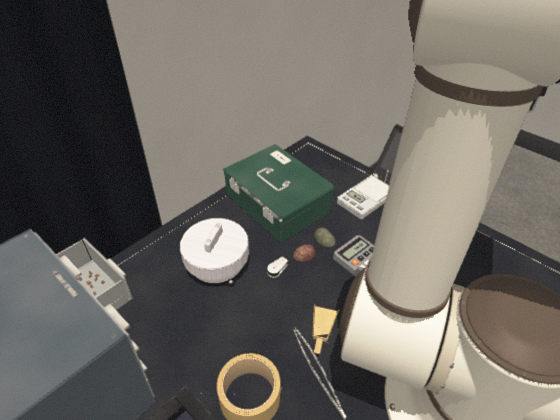

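View pics/top0.png

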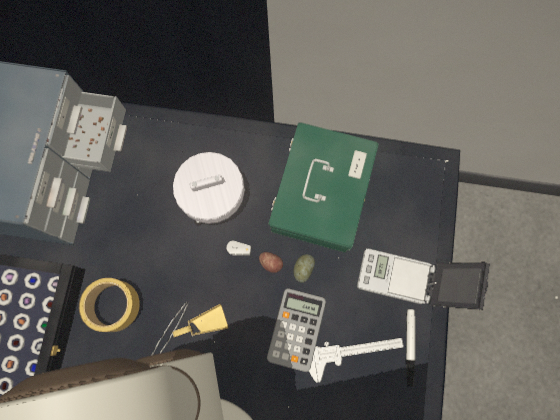

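View pics/wrist0.png

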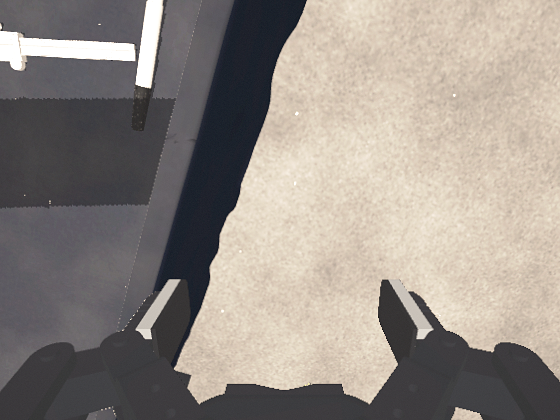

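Run:
```python
from h import *
im=cv2.imread('pics/top0.png')
# lid mask
hsv=cv2.cvtColor(im,cv2.COLOR_BGR2HSV)
roi=np.zeros(im.shape[:2],np.uint8); roi[145:230,165:250]=1
m=((hsv[...,2]>140)&(hsv[...,1]<60)).astype(np.uint8)*roi
cs,_=cv2.findContours(m,0,1); c=max(cs,key=cv2.contourArea)
print('lid',cv2.fitEllipse(c),cv2.contourArea(c))
g=cv2.resize(im[140:240,160:260],(800,800),interpolation=cv2.INTER_CUBIC)[:600]
cv2.imwrite('pics/lidz.png',cv2.resize(im[150:225,165:250],(680,600),interpolation=cv2.INTER_CUBIC))
cv2.imwrite('pics/panz.png',cv2.resize(im[240:310,350:443],(797,600),interpolation=cv2.INTER_CUBIC))
e=cv2.fitEllipse(c)
print(onz('top',[e[0]],0.063), onz('top',[e[0]],0.05))
for n,p in dict(stA=(270,262),stB=(304,267),loupe=(239,249),tape=(109,305),pan=(408,278),gbox=(273,200),gbox2=(290,236),cab=(75,240),drawer=(117,160),drawer2=(82,215),tray=(80,265),yel=(210,320),tweez=(186,303),calc=(290,292),edge=(270,125),cabdr3=(125,98)).items(): print(n,onz('top',[p],0.02)[0].round(3))
```

```text
lid ((208.13687133789062, 186.83636474609375), (69.72870635986328, 69.94171905517578), 114.19930267333984) 3823.0
[[0.48829158 0.06995195 0.063     ]] [[0.49167404 0.07258184 0.05      ]]
stA [ 0.373 -0.064  0.02 ]
stB [ 0.373 -0.128  0.02 ]
loupe [ 0.388 -0.002  0.02 ]
tape [0.249 0.217 0.02 ]
pan [ 0.382 -0.322  0.02 ]
gbox [ 0.492 -0.05   0.02 ]
gbox2 [ 0.427 -0.093  0.02 ]
cab [0.358 0.309 0.02 ]
drawer [0.527 0.267 0.02 ]
drawer2 [0.408 0.308 0.02 ]
tray [0.313 0.288 0.02 ]
yel [0.251 0.028 0.02 ]
tweez [0.274 0.078 0.02 ]
calc [ 0.323 -0.109  0.02 ]
edge [ 0.645 -0.02   0.02 ]
cabdr3 [0.659 0.281 0.02 ]
```

Run:
```python
from h import *
im=cv2.imread('pics/scene0.png')
cv2.imwrite('pics/scenez.png',cv2.resize(im[210:290,170:276],(795,600),interpolation=cv2.INTER_CUBIC))
```

```text
(no output)
```

View pics/lidz.png

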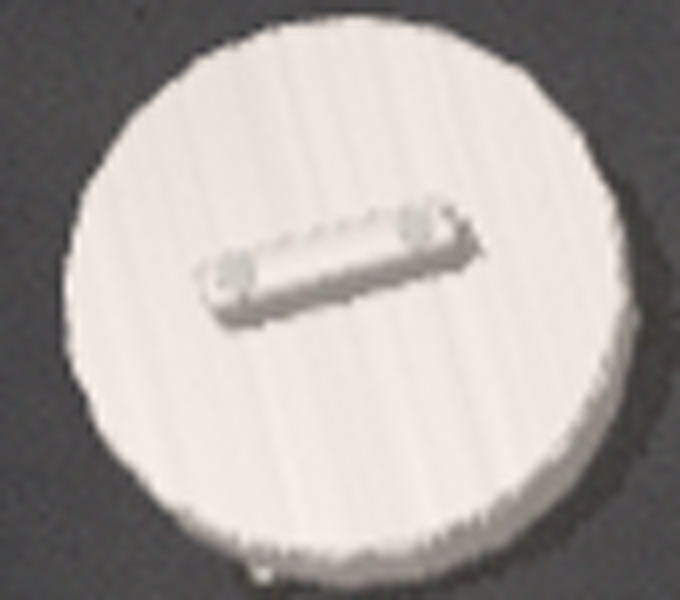

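View pics/panz.png

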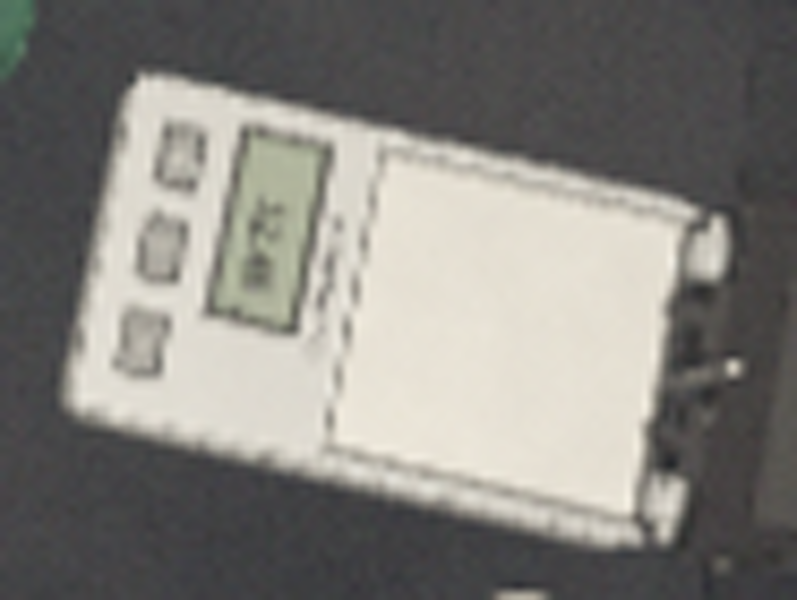

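View pics/scenez.png

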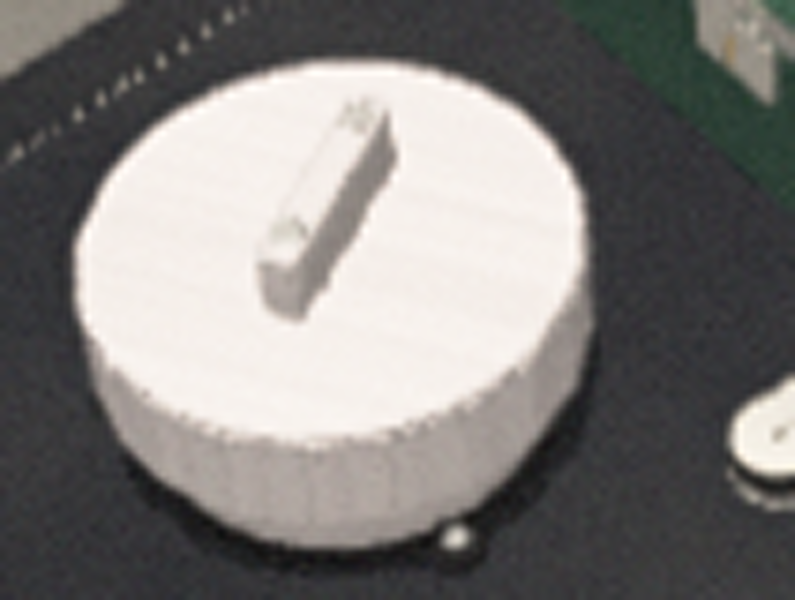

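Run:
```python
from h import *
L=lambda a,s,x0,y0:[(x0-.5+.5/s+u/s,y0-.5+.5/s+v/s) for u,v in a]
q=L([(200,265),(215,303),(455,240),(435,197)],8,165,150)
b=onz('top',q,.087);print('bar',b.round(4).tolist(),b.mean(0), 'yaw',np.degrees(np.arctan2(*((b[2]+b[3]-b[0]-b[1])[[1,0]]))),np.linalg.norm((b[2]+b[3]-b[0]-b[1])/2))
print('lid top c',onz('top',L([(345,283)],8,165,150),.063))
q=L([(380,150),(332,447),(638,518),(685,222)],797/93,350,240)
p=onz('top',q,.014);print('pan',p.round(4).tolist(),p.mean(0),'yaw',np.degrees(np.arctan2(*((p[2]+p[3]-p[0]-p[1])[[1,0]]))),[np.linalg.norm(p[i]-p[i-1]).round(4) for i in range(4)])
s=795/106
q=L([(345,100),(262,240),(300,262),(385,118)],s,170,210)
b=onz('scene',q,.087);print('bar scene',b.round(4).tolist(),b.mean(0))
delta([.48,.07,.2],0)
```

```text
bar [[0.4847, 0.0999, 0.087], [0.4764, 0.0948, 0.087], [0.4992, 0.0437, 0.087], [0.5086, 0.0501, 0.087]] [0.4922065  0.07213268 0.087     ] yaw -65.173564641579 0.05556237840716012
lid top c [[0.49177969 0.07146391 0.063     ]]
pan [[0.4179, -0.2937, 0.014], [0.3517, -0.2899, 0.014], [0.3466, -0.3569, 0.014], [0.4122, -0.3615, 0.014]] [ 0.38210097 -0.32550075  0.014     ] yaw -94.62149427028312 [np.float64(0.068), np.float64(0.0663), np.float64(0.0671), np.float64(0.0657)]
bar scene [[0.5077, 0.0522, 0.087], [0.4855, 0.0982, 0.087], [0.4731, 0.0965, 0.087], [0.4953, 0.0494, 0.087]] [0.49039412 0.07408639 0.087     ]
shift [-0.4468 -0.474   0.0312] rotvec [-6.000e-04  9.000e-04 -1.212e+00] deg [ -0.    0.1 -69.4]
```

Run:
```python
from h import *
delta([.4918,.072,.235],25)
```

```text
shift [-0.4445 -0.4858 -0.0038] rotvec [-9.0000e-04  8.0000e-04 -1.6483e+00] deg [ -0.    0.  -94.4]
```

```bash
python3 -m creep '[[-0.4445,-0.4858,-0.004,0,0,-1.648,1],[-0.4445,-0.4858,-0.004,0,0,-1.648,1],[-0.4445,-0.4858,-0.004,0,0,-1.648,1],[-0.4445,-0.4858,-0.004,0,0,-1.648,1],[-0.4445,-0.4858,-0.004,0,0,-1.648,1],[-0.4445,-0.4858,-0.004,0,0,-1.648,1],[-0.4445,-0.4858,-0.004,0,0,-1.648,1],[-0.4445,-0.4858,-0.004,0,0,-1.648,1]]'
python3 - <<'E'
from h import *
print(bot.get_obs()['q'])
delta([.4918,.072,.235],25)
E
```

```text
time: 0.95
ee_pos: [0.375, -0.1566, 0.2338]
tcp_rot: [180.0, -0.0, -0.4]
wrist_force: [1.7, -1.1, -0.6]
opening: 0.0851
[-2.26686224e+01 -1.44640185e+01 -7.77588865e+00  9.66577400e+01
 -2.23152701e-03  6.76844483e+01]
shift [ 0.1154 -0.2293 -0.0012] rotvec [ 3.000e-04 -4.000e-04 -4.425e-01] deg [  0.   -0.  -25.4]
```

```bash
python3 -m creep '[[0.115,-0.2295,-0.001,0,0,-0.4425,1],[0.115,-0.2295,-0.001,0,0,-0.4425,1],[0.115,-0.2295,-0.001,0,0,-0.4425,1],[0.115,-0.2295,-0.001,0,0,-0.4425,1],[0.115,-0.2295,-0.001,0,0,-0.4425,1],[0.115,-0.2295,-0.001,0,0,-0.4425,1],[0.115,-0.2295,-0.001,0,0,-0.4425,1]]'
python3 - <<'E'
from h import *
o,im=snap('wrist','w1.png'); print(o['ee_pos'],o['tcp_rot'],o['time'])
E
```

```text
time: 1.65
ee_pos: [0.4924, 0.0708, 0.2339]
tcp_rot: [-180.0, 0.1, 24.8]
wrist_force: [0.6, -0.2, 0.2]
opening: 0.0855
[0.49244437 0.07077506 0.23393628] [-1.79977048e+02  9.22491716e-02  2.48233453e+01] 1.65
```

View pics/w1.png

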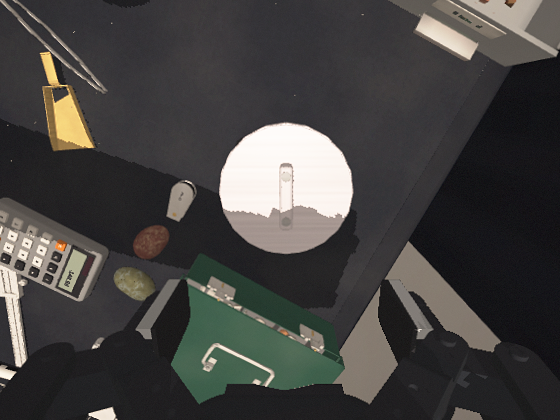

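Run:
```python
from h import *
o=bot.get_obs()
im=cv2.imread('pics/w1.png')
cv2.imwrite('pics/w1z.png',cv2.resize(im[150:240,226:346],(800,600),interpolation=cv2.INTER_CUBIC))
m=(im.min(2)>110).astype(np.uint8); m[:, :200]=0;m[:,370:]=0;m[:110]=0;m[260:]=0
m2=(im.min(2)>75).astype(np.uint8); m2[:, :210]=0;m2[:,360:]=0;m2[:115]=0;m2[260:]=0
cs,_=cv2.findContours(m2,0,1); c=max(cs,key=cv2.contourArea);e=cv2.fitEllipse(c);print(e)
print(onz('wrist',[e[0],(286,188)],.063,o))
```

```text
((285.7278137207031, 187.80221557617188), (130.53085327148438, 133.08697509765625), 90.0452651977539)
[[0.49056594 0.07712381 0.063     ]
 [0.49088752 0.07705617 0.063     ]]
```

View pics/w1z.png

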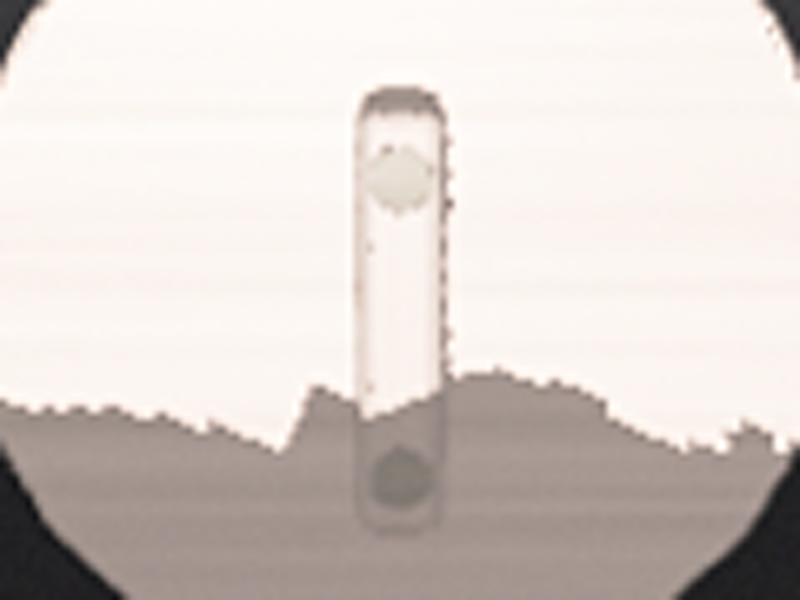

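Run:
```python
from h import *
o=bot.get_obs()
print(onz('wrist',[(286,199.3)],.087,o), onz('wrist',[(286,177),(286,221.7)],.087,o))
w=onz('wrist',[(286,199.3)],.087,o)[0]
print('reproj',[proj(n,[[.4915,.0725,.087],[.4905,.0745,.087]]).round(1).tolist() for n in('top','scene')],proj('wrist',[[.4915,.0725,.087],[.4905,.0745,.087]],o))
```

```text
[[0.49279653 0.07256915 0.087     ]] [[0.48423372 0.09108462 0.087     ]
 [0.50177651 0.0531524  0.087     ]]
reproj [[[205.1, 181.3], [203.9, 181.7]], [[213.0, 232.6], [212.5, 233.4]]] [[284.66497281 198.78707692]
 [284.58629006 196.38727297]]
```

Run:
```python
from h import *
delta([.4922,.0726,.066],24.8)
```

```text
shift [ 0.0015 -0.0026  0.1683] rotvec [-0.0001  0.0012 -0.0011] deg [-0.   0.1 -0.1]
```

```bash
python3 -m creep '[[0.001,-0.001,0.04,0,0,0,1],[0.001,-0.001,0.085,0,0,0,1],[0.001,-0.001,0.12,0,0,0,1],[0.001,-0.001,0.14,0,0,0,1],[0.001,-0.001,0.14,0,0,0,1]]'
python3 - <<'E'
from h import *
delta([.4922,.0726,.066],24.8)
E
```

```text
time: 2.2
ee_pos: [0.4907, 0.0691, 0.0921]
tcp_rot: [-179.9, 0.3, 24.5]
wrist_force: [-0.2, -0.7, 0.8]
opening: 0.0849
shift [ 0.0029 -0.0026  0.0261] rotvec [-0.0011  0.0044 -0.0045] deg [-0.1  0.3 -0.3]
```

```bash
python3 -m creep '[[0,0,0,0,0,0,1],[0,0,0,0,0,0,1]]'
python3 - <<'E'
from h import *
delta([.4922,.0726,.066],24.8)
print(bot.get_obs()['q'])
E
```

```text
time: 2.4
ee_pos: [0.4937, 0.0703, 0.0967]
tcp_rot: [180.0, -0.1, 24.6]
wrist_force: [0.3, 0.1, 0.5]
opening: 0.0855
shift [-0.0005 -0.0027  0.0307] rotvec [ 0.0009 -0.0026 -0.0034] deg [ 0.  -0.1 -0.2]
[ 8.11254963e+00 -2.70074817e+00 -1.26029258e+01  7.99434414e+01
 -5.13750697e-03  7.35047266e+01]
```

```bash
python3 -m creep '[[0,-0.0025,0.01,0,0,0,1],[0,-0.0025,0.02,0,0,0,1],[0,-0.0025,0.027,0,0,0,1],[0,-0.0025,0.028,0,0,0,1],[0,-0.0025,0.028,0,0,0,1],[0,-0.0025,0.028,0,0,0,1]]'
python3 - <<'E'
from h import *
delta([.4922,.0726,.066],24.8)
E
```

```text
time: 3.0
ee_pos: [0.4919, 0.0732, 0.0669]
tcp_rot: [180.0, -0.0, 24.7]
wrist_force: [0.2, 0.8, 0.3]
opening: 0.0854
shift [-0.      0.0007  0.0009] rotvec [ 0.     -0.0001 -0.0023] deg [ 0.  -0.  -0.1]
```

Positioned; close on the bar.

```bash
python3 -m creep '[[0,0,0,0,0,0,0],[0,0,0,0,0,0,0],[0,0,0,0,0,0,0],[0,0,0,0,0,0,0],[0,0,0,0,0,0,0],[0,0,0,0,0,0,0],[0,0,0,0,0,0,0]]' 60
```

```text
time: 3.7
ee_pos: [0.492, 0.0732, 0.067]
tcp_rot: [180.0, -0.0, 24.7]
wrist_force: [-0.3, 0.4, 3.3]
opening: 0.0108
```

```bash
python3 -m creep '[[0,0,0,0,0,-0.06,0],[0,0,0,0,0,-0.14,0],[0,0,-0.001,0,0,-0.22,0],[0,0,-0.002,0,0,-0.28,0],[0,0,-0.003,0,0,-0.3,0],[0,0,-0.0045,0,0,-0.3,0],[0,0,-0.006,0,0,-0.3,0],[0,0,-0.006,0,0,-0.3,0]]'; python3 -c "
from h import *
o=bot.get_obs();print(o['torque'],o['wrist_force'])"
```

```text
time: 4.5
ee_pos: [0.4915, 0.0731, 0.0711]
tcp_rot: [-179.9, 0.1, 41.8]
wrist_force: [4.7, -0.2, -15.4]
opening: 0.0104
[ 0.0887731  -1.06927101  0.06091584] [  4.70990297  -0.18373992 -15.35666514]
```

```bash
python3 -m creep '[[0,0,0,0,0,-0.05,0],[0,0,0,0,0,-0.1,0],[0,0,0,0,0,-0.1,0]]'
```

```text
time: 4.8
ee_pos: [0.491, 0.0729, 0.0712]
tcp_rot: [-179.9, 0.1, 47.5]
wrist_force: [2.6, -1.2, -17.1]
opening: 0.0103
```

```bash
python3 -m creep '[[0,0,0,0,0,-0.05,0],[0,0,0,0,0,-0.1,0],[0,0,0,0,0,-0.1,0]]'
```

```text
time: 5.1
ee_pos: [0.4913, 0.0727, 0.0713]
tcp_rot: [-179.9, 0.1, 53.2]
wrist_force: [4.1, -2.8, -19.4]
opening: 0.0106
```

```bash
python3 -m creep '[[0,0,0,0,0,-0.05,0],[0,0,0,0,0,-0.1,0],[0,0,0,0,0,-0.1,0]]'
```

```text
time: 5.4
ee_pos: [0.4921, 0.0733, 0.0735]
tcp_rot: [180.0, -0.0, 59.0]
wrist_force: [-0.1, -0.1, -1.1]
opening: 0.0103
```

```bash
python3 -m creep '[[0,0,0,0,0,-0.05,0],[0,0,0,0,0,-0.1,0],[0,0,0,0,0,-0.1,0]]'
```

```text
time: 5.7
ee_pos: [0.4924, 0.0735, 0.074]
tcp_rot: [179.9, -0.1, 64.7]
wrist_force: [-0.1, -1.0, -1.4]
opening: 0.0106
```

```bash
python3 -m creep '[[0,0,0,0,0,0.04,0],[0,0,-0.004,0,0,0.04,0],[0,0,-0.008,0,0,0.04,0],[0,0,-0.014,0,0,0.04,0],[0,0,-0.02,0,0,0.04,0],[0,0,-0.03,0,0,0.04,0],[0,0,-0.045,0,0,0.04,0],[0,0,-0.045,0,0,0.04,0]]'
```

```text
time: 6.5
ee_pos: [0.493, 0.0733, 0.1205]
tcp_rot: [179.8, -0.1, 62.5]
wrist_force: [0.1, -0.9, -1.2]
opening: 0.0105
```

Run:
```python
from h import *
for z in (.03,.07,.12): print(z,onz('top',[(88,208),(76,240),(122,140),(80,265)],z).round(3).tolist())
o,im=snap('top','top1.png')
for c,r,z in [((.392,.195),.065,0),((.355,.068),.053,0),((.355,.068),.053,.023),((.392,.195),.065,.034)]:
    a=np.linspace(0,2*np.pi,40); P=np.c_[c[0]+r*np.cos(a),c[1]+r*np.sin(a),0*a+z]
    cv2.polylines(im:=np.ascontiguousarray(im),[proj('top',P).round().astype(int)],True,(255,255,0),1)
cv2.imwrite('pics/plan.png',im[:,:,::-1])
o,im=snap('wrist','w2.png')
```

```text
0.03 [[0.421, 0.296, 0.03], [0.357, 0.303, 0.03], [0.566, 0.263, 0.03], [0.313, 0.284, 0.03]]
0.07 [[0.414, 0.278, 0.07], [0.353, 0.285, 0.07], [0.552, 0.247, 0.07], [0.31, 0.267, 0.07]]
0.12 [[0.405, 0.256, 0.12], [0.347, 0.263, 0.12], [0.536, 0.227, 0.12], [0.307, 0.246, 0.12]]
```

View pics/plan.png

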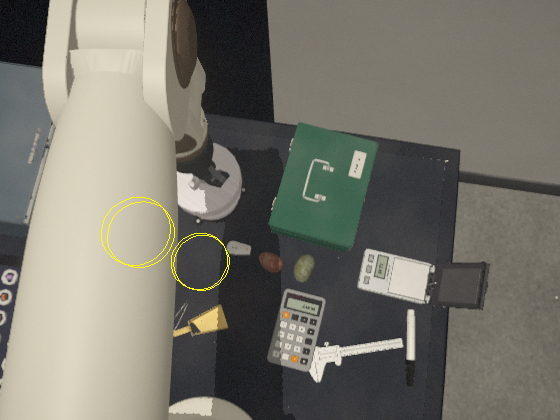

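View pics/w2.png

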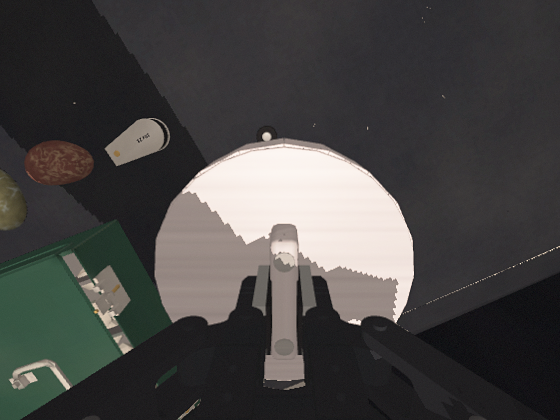

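Run:
```python
from h import *
delta([.385,.2,.1205],20)
```

```text
shift [ 0.0629 -0.1536 -0.0023] rotvec [ 6.000e-04 -1.000e-03  7.414e-01] deg [ 0.  -0.1 42.5]
```

```bash
python3 -m creep '[[0.01,-0.025,-0.004,0,0,0.1,0],[0.022,-0.054,-0.004,0,0,0.24,0],[0.034,-0.083,-0.004,0,0,0.38,0],[0.046,-0.112,-0.004,0,0,0.52,0],[0.056,-0.137,-0.004,0,0,0.65,0],[0.063,-0.153,-0.004,0,0,0.74,0],[0.063,-0.153,-0.004,0,0,0.74,0],[0.063,-0.153,-0.004,0,0,0.74,0]]'
python3 - <<'E'
from h import *
o,im=snap('wrist','w3.png');o,im=snap('scene','s3.png')
delta([.385,.2,.038],20)
E
```

```text
time: 7.4
ee_pos: [0.3852, 0.1997, 0.1214]
tcp_rot: [180.0, 0.0, 20.3]
wrist_force: [0.6, -0.5, -1.7]
opening: 0.0104
shift [-0.0003 -0.0009  0.0835] rotvec [0.0002 0.0002 0.0027] deg [0.  0.  0.2]
```

View pics/w3.png

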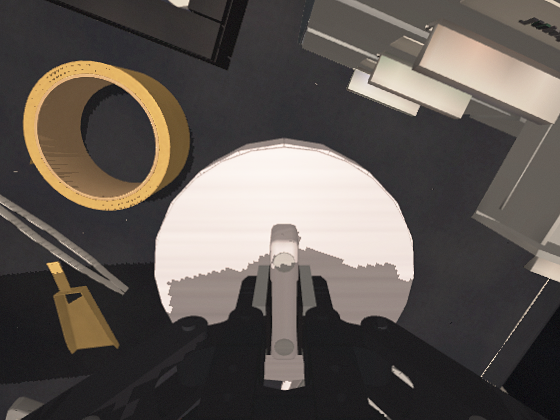

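View pics/s3.png

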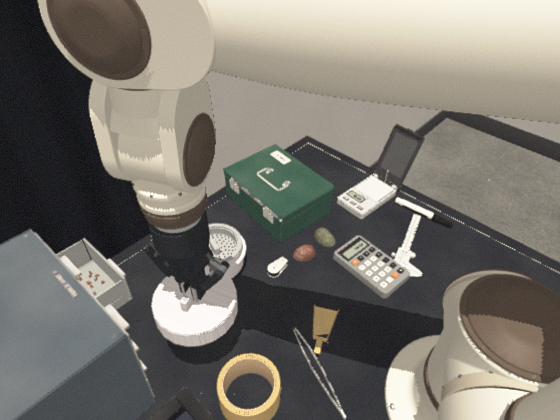

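```bash
python3 -m creep '[[0,0,0.025,0,0,0,0],[0,0,0.05,0,0,0,0],[0,0,0.068,0,0,0,0],[0,0,0.074,0,0,0,0],[0,0,0.078,0,0,0,0],[0,0,0.080,0,0,0,0],[0,0,0.081,0,0,0,0],[0,0,0.081,0,0,0,0]]'
```

```text
time: 8.3
ee_pos: [0.3856, 0.1999, 0.0413]
tcp_rot: [-180.0, -0.1, 20.1]
wrist_force: [-0.3, 0.4, -0.4]
opening: 0.0108
```

```bash
python3 -m creep '[[0,0,0.001,0,0,0,0],[0,0,0.0015,0,0,0,0],[0,0,0.0015,0,0,0,0]]'
```

```text
time: 8.6
ee_pos: [0.3853, 0.1998, 0.0393]
tcp_rot: [-180.0, -0.0, 20.1]
wrist_force: [-0.5, -0.8, -1.0]
opening: 0.0106
```

```bash
python3 -m creep '[[0,0,0.001,0,0,0,0],[0,0,0.0015,0,0,0,0],[0,0,0.0015,0,0,0,0]]'
```

```text
time: 8.9
ee_pos: [0.3853, 0.1998, 0.0379]
tcp_rot: [-180.0, -0.0, 20.1]
wrist_force: [-2.1, 0.1, 2.6]
opening: 0.0107
```

```bash
python3 -m creep '[[0,0,0,0,0,0,0.2],[0,0,0,0,0,0,0.5],[0,0,0,0,0,0,0.6],[0,0,0,0,0,0,0.6],[0,0,-0.02,0,0,0,0.6],[0,0,-0.06,0,0,0,0.6],[0,0,-0.11,0,0,0,0.6],[0,0,-0.16,0,0,0,0.6]]'
python3 - <<'E'
from h import *
delta([.4922,.0728,.2],20)
E
```

```text
time: 9.7
ee_pos: [0.3848, 0.1995, 0.1993]
tcp_rot: [180.0, 0.0, 20.1]
wrist_force: [1.4, -0.0, -0.1]
opening: 0.0512
shift [ 0.0574  0.1559 -0.0008] rotvec [0.0001 0.0006 0.0014] deg [0.  0.  0.1]
```

```bash
python3 -m creep '[[0.015,0.04,-0.02,0,0,0,0.8],[0.032,0.085,-0.03,0,0,0,0.8],[0.048,0.13,-0.03,0,0,0,0.8],[0.055,0.15,-0.03,0,0,0,0.8],[0.0575,0.156,-0.03,0,0,0,0.8],[0.0575,0.156,-0.03,0,0,0,0.8],[0.0575,0.156,-0.03,0,0,0,0.8]]'
python3 - <<'E'
from h import *
o,im=snap('wrist','w4.png');print(o['ee_pos'],o['tcp_rot'])
cv2.imwrite('pics/w4z.png',cv2.resize(im[130:250,206:366],(800,600),interpolation=cv2.INTER_CUBIC)[:,:,::-1])
import json; json.dump([list(map(float,o['ee_pos'])),list(map(float,o['tcp_rot']))],open('w4.json','w'))
E
```

```text
time: 10.4
ee_pos: [0.4923, 0.0736, 0.2277]
tcp_rot: [-180.0, 0.0, 20.1]
wrist_force: [-0.4, 0.6, -0.1]
opening: 0.0681
[0.49230383 0.07362284 0.22769842] [-1.79982064e+02  1.65327851e-02  2.01089498e+01]
```

View pics/w4.png

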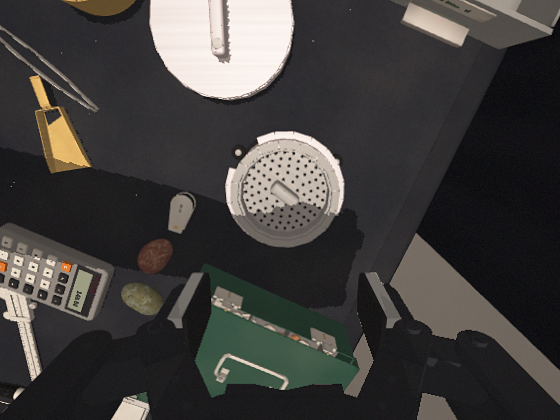

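View pics/w4z.png

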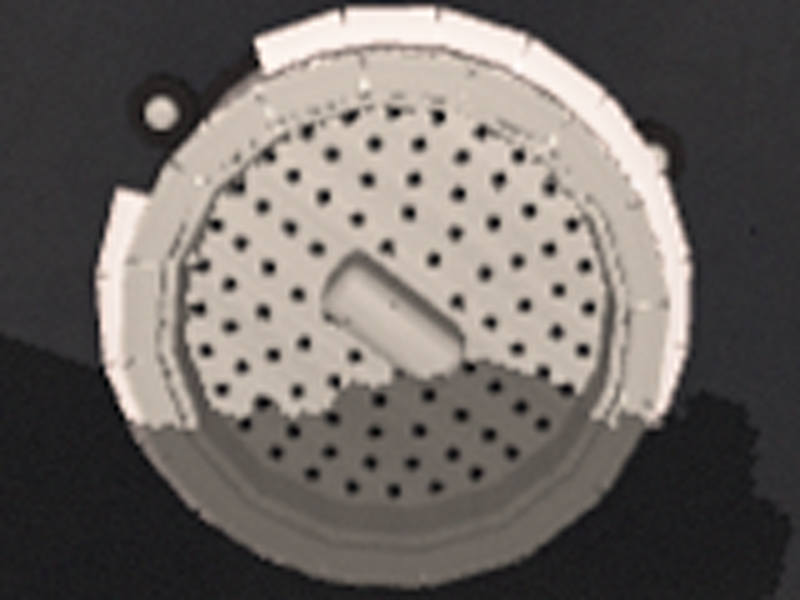

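Run:
```python
from h import *
p,r=json.load(open('w4.json'));o={'ee_pos':p,'tcp_rot':r}
im=cv2.imread('pics/w4.png')
cv2.imwrite('pics/w4k.png',cv2.resize(im[175:211,262:310],(800,600),interpolation=cv2.INTER_CUBIC))
L=lambda a,s,x0,y0:[(x0-.5+.5/s+u/s,y0-.5+.5/s+v/s) for u,v in a]
b=onz('wrist',L([(365,280),(340,318),(425,375),(462,340)],5,206,130),.058,o)
print(b.round(4).tolist(),b.mean(0)); d=(b[2]+b[3]-b[0]-b[1])/2;print(np.degrees(np.arctan2(d[1],d[0])),np.linalg.norm(d))
# sieve rim centre: outer rim
print(onz('wrist',L([(395,315)],5,206,130),.059,o))
```

```text
[[0.4842, 0.0813, 0.058], [0.4822, 0.0726, 0.058], [0.5016, 0.0675, 0.058], [0.5059, 0.0766, 0.058]] [0.49345998 0.07449495 0.058     ]
-13.420148493990403 0.021182525697750646
[[0.4918651  0.07703383 0.059     ]]
```

View pics/w4k.png

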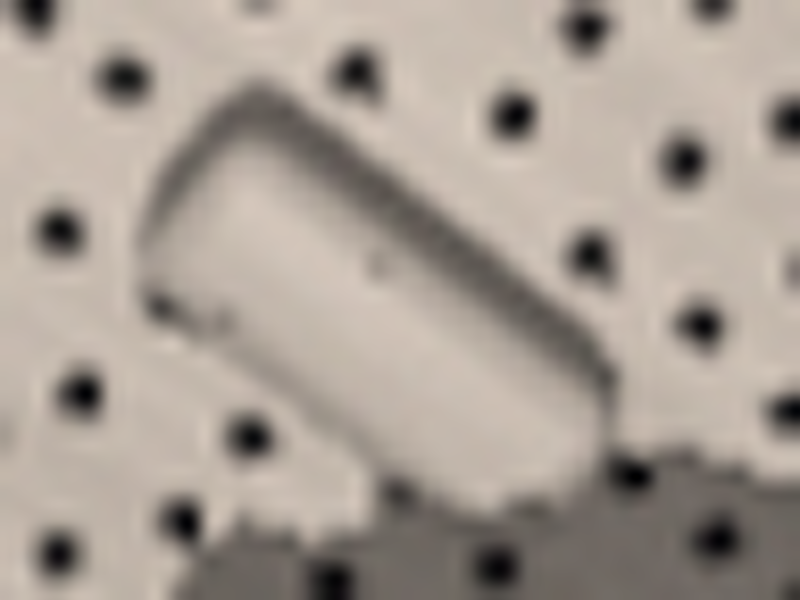

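Run:
```python
from h import *
p,r=json.load(open('w4.json'));o={'ee_pos':p,'tcp_rot':r}
b=onz('wrist',[(284.0,194.6)],.058,o)[0];print(b)
delta([b[0]-.0003,b[1]-.0005,.1],74.7)
```

```text
[0.49209133 0.07473406 0.058     ]
shift [-0.0003 -0.0005  0.1278] rotvec [-2.000e-04 -1.000e-04 -9.522e-01] deg [ -0.   -0.  -54.6]
```

```bash
python3 -m creep '[[0,0,0.02,0,0,-0.13,0.42],[0,0,0.04,0,0,-0.27,0.42],[0,0,0.06,0,0,-0.41,0.42],[0,0,0.08,0,0,-0.55,0.42],[0,0,0.1,0,0,-0.69,0.42],[0,0,0.115,0,0,-0.83,0.42],[0,0,0.126,0,0,-0.953,0.42],[0,0,0.126,0,0,-0.953,0.42]]'
python3 - <<'E'
from h import *
o,im=snap('wrist','w5.png')
delta([.492,.0743,.042],74.7)
E
```

```text
time: 11.25
ee_pos: [0.4914, 0.0739, 0.1005]
tcp_rot: [-179.9, 0.0, 74.9]
wrist_force: [1.1, 0.5, 0.2]
opening: 0.0357
shift [ 0.0005 -0.0001  0.0596] rotvec [-0.0008  0.0002 -0.0015] deg [-0.   0.  -0.1]
```

View pics/w5.png

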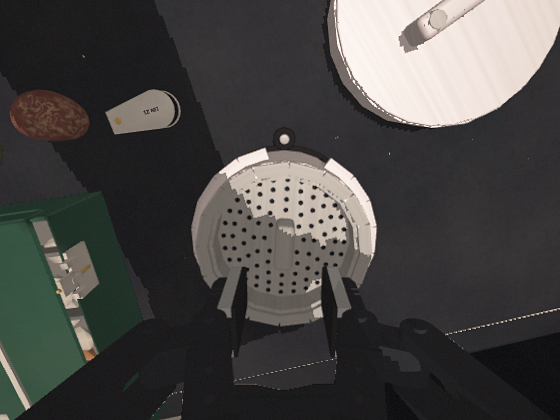

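```bash
python3 -m creep '[[0,0,0.02,0,0,0,0.42],[0,0,0.04,0,0,0,0.42],[0,0,0.05,0,0,0,0.42],[0,0,0.055,0,0,0,0.42],[0,0,0.057,0,0,0,0.42],[0,0,0.057,0,0,0,0.42]]'
```

```text
time: 11.9
ee_pos: [0.4931, 0.0731, 0.0453]
tcp_rot: [180.0, -0.0, 74.7]
wrist_force: [-0.5, 0.3, -0.3]
opening: 0.0362
```

```bash
python3 -m creep '[[0,0,0.002,0,0,0,0.3],[0,0,0.002,0,0,0,0],[0,0,0.002,0,0,0,0],[0,0,0.002,0,0,0,0],[0,0,0.002,0,0,0,0],[0,0,0.002,0,0,0,0]]' 40
```

```text
time: 12.5
ee_pos: [0.4931, 0.073, 0.0432]
tcp_rot: [180.0, -0.0, 74.7]
wrist_force: [-0.6, 0.7, 5.2]
opening: 0.0111
```

```bash
python3 -m creep '[[0,0,-0.003,0,0,0,0],[0,0,-0.008,0,0,0,0],[0,0,-0.016,0,0,0,0],[0,0,-0.028,0,0,0,0],[0,0,-0.045,0,0,0,0],[0,0,-0.06,0,0,0,0],[0,0,-0.06,0,0,0,0],[0,0,-0.06,0,0,0,0]]'
python3 - <<'E'
from h import *
o,im=snap('wrist','w6.png')
delta([.345,.072,.103],74.7)
E
```

```text
time: 13.3
ee_pos: [0.4931, 0.073, 0.103]
tcp_rot: [180.0, -0.0, 74.7]
wrist_force: [0.1, 0.0, -0.4]
opening: 0.011
shift [-0.0399 -0.1422 -0.0006] rotvec [-0.0003  0.0002 -0.0003] deg [-0.  0. -0.]
```

View pics/w6.png

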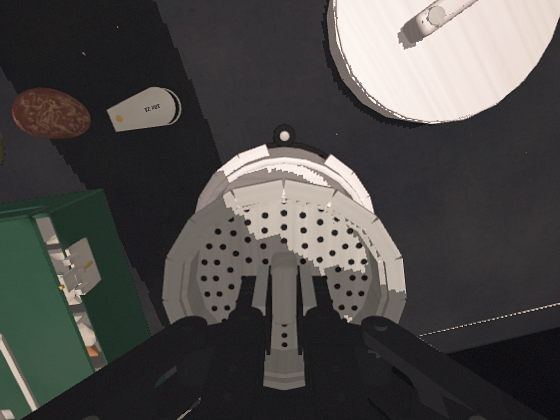

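```bash
python3 -m creep '[[-0.006,-0.022,0,0,0,0,0],[-0.016,-0.057,0,0,0,0,0],[-0.026,-0.092,0,0,0,0,0],[-0.034,-0.121,0,0,0,0,0],[-0.038,-0.136,0,0,0,0,0],[-0.04,-0.142,0,0,0,0,0],[-0.04,-0.142,0,0,0,0,0],[-0.04,-0.142,0,0,0,0,0]]'
python3 - <<'E'
from h import *
o,im=snap('wrist','w7.png');print(o['ee_pos'])
a=np.linspace(0,2*np.pi,60)
im=np.ascontiguousarray(im)
for z in (0,.023):
  P=np.c_[.345+.053*np.cos(a),.072+.053*np.sin(a),0*a+z]
  cv2.polylines(im,[proj('wrist',P,o).round().astype(int)],True,(255,255,0),1)
cv2.imwrite('pics/w7b.png',im[:,:,::-1])
E
```

```text
time: 14.15
ee_pos: [0.3459, 0.0719, 0.1025]
tcp_rot: [180.0, -0.0, 74.7]
wrist_force: [-0.5, -0.2, -1.3]
opening: 0.0109
[0.345863   0.07190474 0.10254737]
```

View pics/w7b.png

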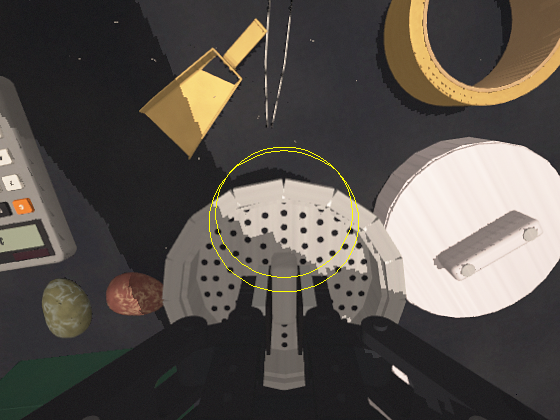

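Run:
```python
from h import *
o={'ee_pos':[.4931,.073,.103],'tcp_rot':[180,0,74.7]}
P=onz('wrist',[(180,105),(170,128),(165,90),(108,112)],.007,o);print(P.round(4), np.linalg.norm(P[:,:2]-[.345,.072],axis=1)-.053)
```

```text
[[ 0.3946  0.0266  0.007 ]
 [ 0.407   0.0144  0.007 ]
 [ 0.3829  0.0202  0.007 ]
 [ 0.3855 -0.023   0.007 ]] [0.01426411 0.03164035 0.01114127 0.05027486]
```

11 mm clear of the loupe. Lower.

```bash
python3 -m creep '[[0,0,0.02,0,0,0,0],[0,0,0.045,0,0,0,0],[0,0,0.07,0,0,0,0],[0,0,0.083,0,0,0,0],[0,0,0.088,0,0,0,0],[0,0,0.091,0,0,0,0],[0,0,0.093,0,0,0,0],[0,0,0.093,0,0,0,0]]'
```

```text
time: 15.0
ee_pos: [0.3458, 0.072, 0.0103]
tcp_rot: [180.0, -0.0, 74.7]
wrist_force: [0.1, 0.0, -0.4]
opening: 0.0106
```

```bash
python3 -m creep '[[0,0,0.001,0,0,0,0],[0,0,0.002,0,0,0,0],[0,0,0.002,0,0,0,0]]'
```

```text
time: 15.3
ee_pos: [0.3454, 0.0719, 0.0078]
tcp_rot: [180.0, -0.0, 74.7]
wrist_force: [0.2, 0.1, -0.8]
opening: 0.0107
```

```bash
python3 -m creep '[[0,0,0.001,0,0,0,0],[0,0,0.0015,0,0,0,0],[0,0,0.0015,0,0,0,0]]'
```

```text
time: 15.6
ee_pos: [0.3454, 0.0719, 0.0072]
tcp_rot: [180.0, -0.0, 74.7]
wrist_force: [-4.4, -1.5, 10.4]
opening: 0.0109
```

Contact. Release and rise, then go over the pot.

```bash
python3 -m creep '[[0,0,-0.001,0,0,0,0.2],[0,0,-0.001,0,0,0,0.42],[0,0,-0.001,0,0,0,0.42],[0,0,-0.001,0,0,0,0.42],[0,0,-0.015,0,0,0,0.42],[0,0,-0.05,0,0,0,0.42],[0,0,-0.1,0,0,0,0.42],[0,0,-0.15,0,0,0,0.42]]'
python3 -m creep '[[0.006,0.022,-0.03,0,0,0,0.7],[0.016,0.057,-0.04,0,0,0,0.7],[0.026,0.092,-0.04,0,0,0,0.7],[0.034,0.121,-0.04,0,0,0,0.7],[0.039,0.138,-0.04,0,0,0,0.7],[0.04,0.142,-0.04,0,0,0,0.7],[0.04,0.142,-0.04,0,0,0,0.7]]'
python3 - <<'E'
from h import *
o,im=snap('wrist','w8.png');print(o['ee_pos'],o['tcp_rot'])
json.dump([list(map(float,o['ee_pos'])),list(map(float,o['tcp_rot']))],open('w8.json','w'))
cv2.imwrite('pics/w8z.png',cv2.resize(im[130:250,206:366],(800,600),interpolation=cv2.INTER_CUBIC)[:,:,::-1])
E
```

```text
time: 16.4
ee_pos: [0.3446, 0.0718, 0.1575]
tcp_rot: [-179.9, 0.0, 74.7]
wrist_force: [1.5, 0.2, -0.0]
opening: 0.0355
time: 17.1
ee_pos: [0.4927, 0.0729, 0.1957]
tcp_rot: [-179.9, 0.0, 74.7]
wrist_force: [-1.1, -0.7, -0.1]
opening: 0.0597
[0.49267676 0.0729101  0.19566814] [-1.79925938e+02  3.14435370e-02  7.46772704e+01]
```

View pics/w8.png

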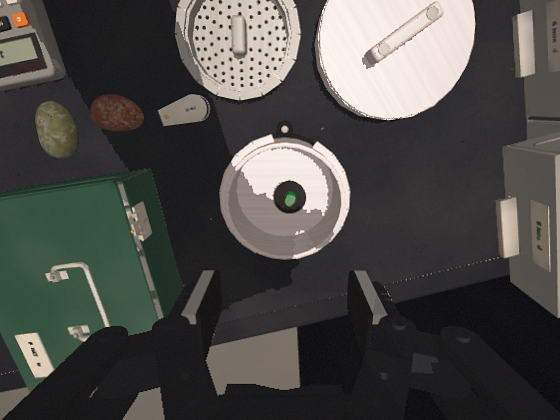

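View pics/w8z.png

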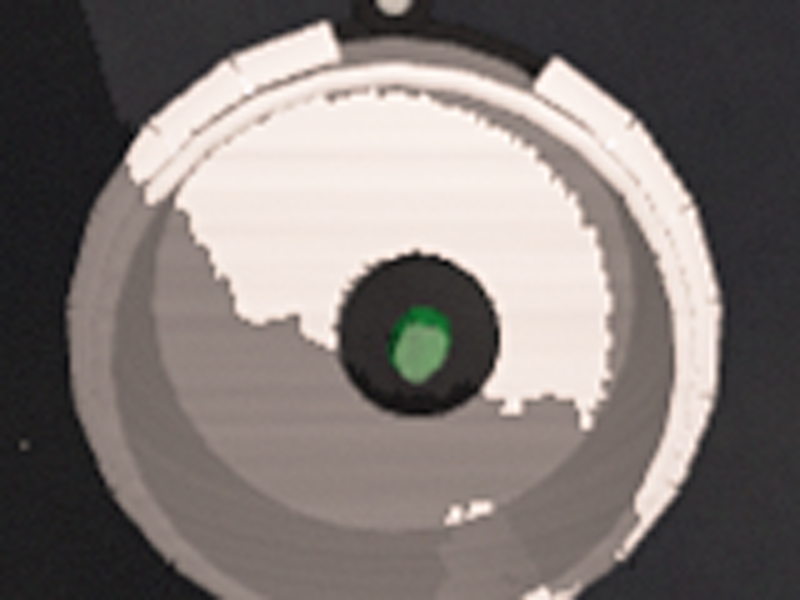

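Run:
```python
from h import *
p,r=json.load(open('w8.json'));o={'ee_pos':p,'tcp_rot':r}
im=cv2.imread('pics/w8.png')
g=im.max(2); m=((g<75)|((im[...,1].astype(int)-im[...,2])>30)).astype(np.uint8); mm=np.zeros_like(m);mm[170:225,265:315]=m[170:225,265:315]
cs,_=cv2.findContours(mm,0,1);c=max(cs,key=cv2.contourArea);e=cv2.fitEllipse(c);print(e,cv2.boundingRect(c))
R=Rn.from_euler('xyz',r,degrees=True).as_matrix()
u,v,w,h=cv2.boundingRect(c); cx=e[0][0]
for z in (.027,.016):
  P=onz('wrist',[(cx,v-.5),(cx,v+h-.5),(u-.5,e[0][1]),(u+w-.5,e[0][1]),e[0]],z,o); print(z,((P-np.array(p))@R*1000).round(1).tolist(),P[4].round(4))
# expected silhouette for test centre
for tc in ([.004,.0],[.004,.004]):
  a=np.linspace(0,2*np.pi,90);pts=[]
  for z in (.005,.027):
    X=np.array(p)+ (R@np.array([tc[0],tc[1],0])) ; Q=np.c_[X[0]+.0165*np.cos(a),X[1]+.0165*np.sin(a),0*a+z]; pts.append(proj('wrist',Q,o))
  print(tc,[ (q.min(0).round(1).tolist(),q.max(0).round(1).tolist()) for q in pts])
# pot mouth: outer rim edges for centre
```

```text
((289.2272033691406, 196.78684997558594), (30.99826431274414, 31.327260971069336), 1.4367260932922363) (274, 181, 32, 32)
0.027 [[5.4, -15.0, 168.7], [5.5, 17.0, 168.6], [-9.8, 1.0, 168.7], [21.2, 1.1, 168.7], [5.4, 1.0, 168.7]] [0.4949 0.0778 0.027 ]
0.016 [[5.6, -12.7, 179.7], [5.7, 20.4, 179.6], [-10.1, 3.9, 179.7], [21.9, 3.9, 179.7], [5.6, 3.9, 179.7]] [0.4977 0.0773 0.016 ]
[0.004, 0.0] [([271.6, 174.8], [303.6, 206.0]), ([270.8, 179.2], [304.9, 212.2])]
[0.004, 0.004] [([271.6, 178.7], [303.5, 209.7]), ([270.9, 183.3], [304.8, 216.1])]
```

Run:
```python
from h import *
im=cv2.imread('pics/w8.png')[172:220,258:322]
im=np.clip(im.astype(float)*1.8+20,0,255).astype(np.uint8)
cv2.imwrite('pics/w8j.png',cv2.resize(im,(800,600),interpolation=cv2.INTER_NEAREST))
o,im=snap('scene','s8.png')
cv2.imwrite('pics/s8z.png',cv2.resize(im[210:290,170:276],(795,600),interpolation=cv2.INTER_CUBIC)[:,:,::-1])
```

```text
(no output)
```

View pics/w8j.png

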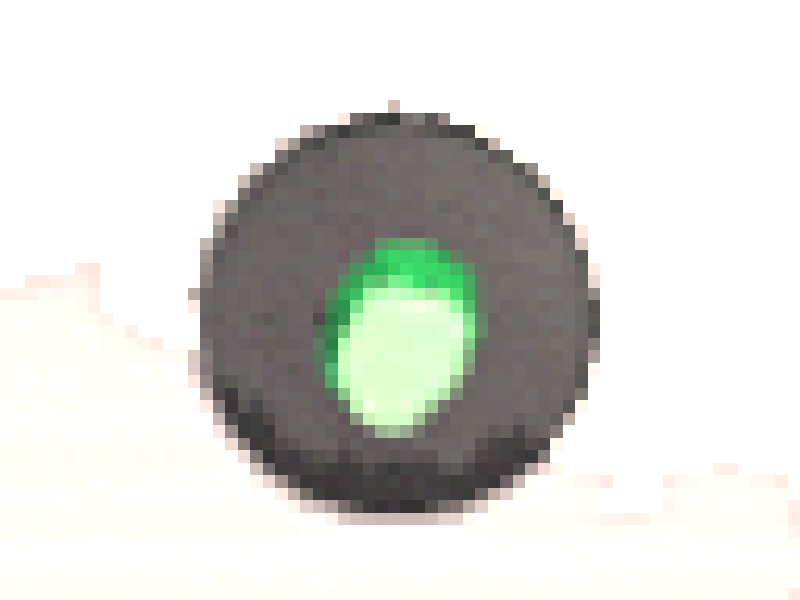

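View pics/s8.png

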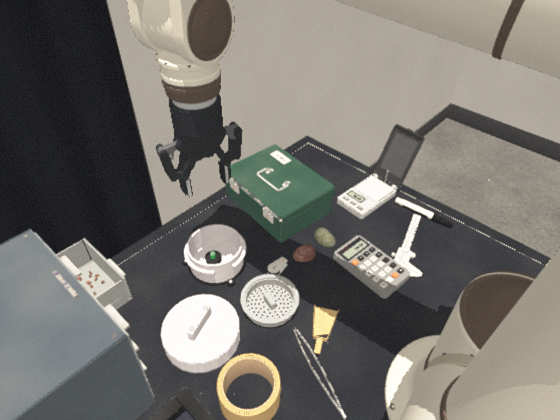

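Run:
```python
from h import *
im=cv2.imread('pics/s8.png')
cv2.imwrite('pics/s8j.png',cv2.resize(im[235:275,186:242],(784,560),interpolation=cv2.INTER_NEAREST))
for c in ([.4949,.0778],[.4975,.0772],[.4995,.0766]):
  a=np.linspace(0,2*np.pi,60)
  for z in (.005,.011,.027): print(c,z,proj('scene',[[c[0],c[1],z]]).round(1).tolist(), [f(proj('scene',np.c_[c[0]+.0165*np.cos(a),c[1]+.0165*np.sin(a),0*a+z]),0).round(1).tolist() for f in (np.min,np.max)])
```

```text
[0.4949, 0.0778] 0.005 [[213.7, 261.1]] [[205.5, 254.9], [221.9, 267.5]]
[0.4949, 0.0778] 0.011 [[213.4, 259.2]] [[205.1, 252.9], [221.7, 265.6]]
[0.4949, 0.0778] 0.027 [[212.7, 254.0]] [[204.3, 247.7], [221.0, 260.4]]
[0.4975, 0.0772] 0.005 [[213.1, 260.3]] [[204.9, 254.0], [221.3, 266.7]]
[0.4975, 0.0772] 0.011 [[212.8, 258.3]] [[204.5, 252.1], [221.0, 264.8]]
[0.4975, 0.0772] 0.027 [[212.1, 253.1]] [[203.7, 246.9], [220.4, 259.5]]
[0.4995, 0.0766] 0.005 [[212.7, 259.6]] [[204.4, 253.4], [220.8, 266.0]]
[0.4995, 0.0766] 0.011 [[212.4, 257.6]] [[204.1, 251.4], [220.6, 264.0]]
[0.4995, 0.0766] 0.027 [[211.6, 252.4]] [[203.3, 246.2], [219.9, 258.8]]
```

View pics/s8j.png

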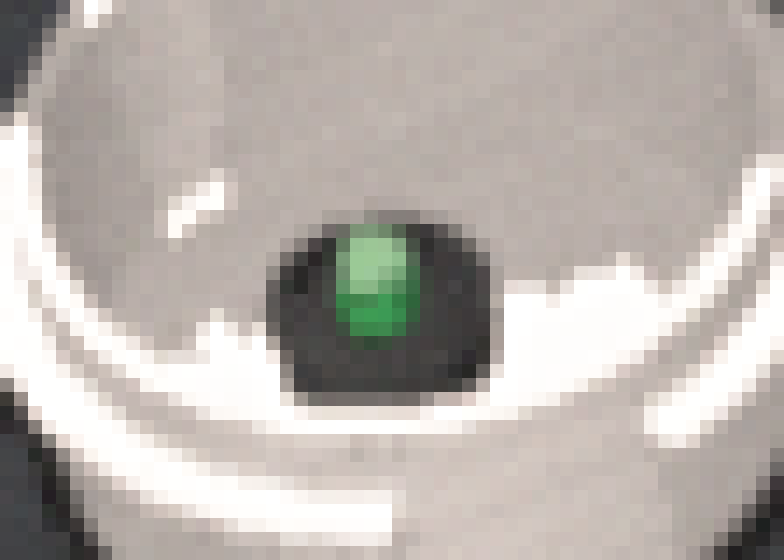

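```bash
python3 -m creep '[[0.0054,0.0035,0.03,0,0,0,0.53],[0.0054,0.0035,0.07,0,0,0,0.53],[0.0054,0.0035,0.1,0,0,0,0.53],[0.0054,0.0035,0.12,0,0,0,0.53],[0.0054,0.0035,0.13,0,0,0,0.53],[0.0054,0.0035,0.13,0,0,0,0.53],[0.0054,0.0035,0.13,0,0,0,0.53]]'
python3 - <<'E'
from h import *
o,im=snap('wrist','w9.png');delta([.4975,.0772,.008],74.7)
E
```

```text
time: 17.9
ee_pos: [0.4979, 0.0774, 0.0675]
tcp_rot: [179.9, -0.0, 74.7]
wrist_force: [0.3, -0.4, 0.3]
opening: 0.0455
shift [-0.0004 -0.0008  0.0598] rotvec [ 0.002  -0.0009 -0.0003] deg [ 0.1 -0.1 -0. ]
```

View pics/w9.png

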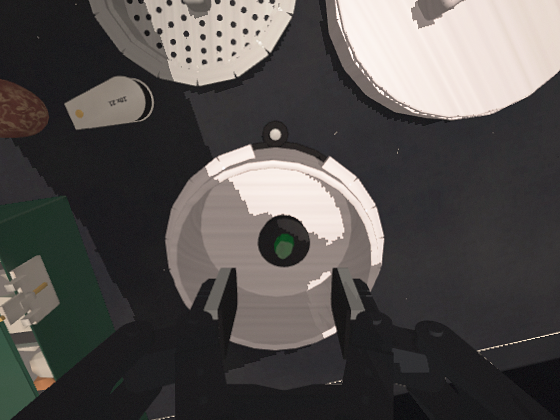

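```bash
python3 -m creep '[[0,0,0.015,0,0,0,0.53],[0,0,0.03,0,0,0,0.53],[0,0,0.044,0,0,0,0.53],[0,0,0.053,0,0,0,0.53],[0,0,0.058,0,0,0,0.53],[0,0,0.059,0,0,0,0.53],[0,0,0.059,0,0,0,0.53]]'
```

```text
time: 18.65
ee_pos: [0.4974, 0.0775, 0.0107]
tcp_rot: [180.0, -0.1, 74.7]
wrist_force: [-20.7, -6.0, 41.0]
opening: 0.045
```

```bash
python3 -m creep '[[0,0,-0.004,0,0,0,0.53],[0,0,-0.006,0,0,0,0.53]]'
python3 - <<'E'
from h import *
o,im=snap('wrist','w10.png');print(o['torque'],o['ee_pos'])
o,im=snap('scene','s10.png')
cv2.imwrite('pics/s10z.png',cv2.resize(im[130:290,120:330],(787,600),interpolation=cv2.INTER_CUBIC)[:,:,::-1])
E
```

```text
time: 18.85
ee_pos: [0.4977, 0.0772, 0.0133]
tcp_rot: [180.0, -0.0, 74.7]
wrist_force: [-1.6, 0.1, -0.6]
opening: 0.0451
[ 0.0634119  -0.02430444 -0.01664802] [0.49772722 0.07722984 0.01333771]
```

View pics/w10.png

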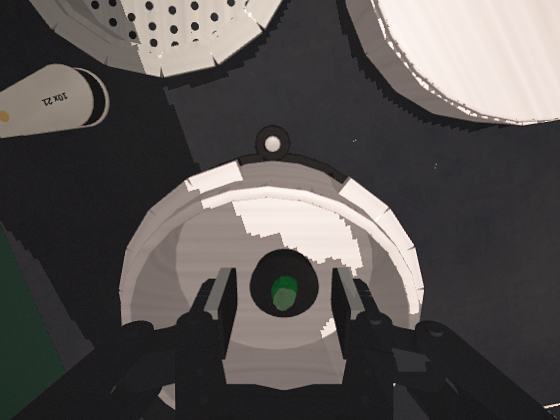

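View pics/s10z.png

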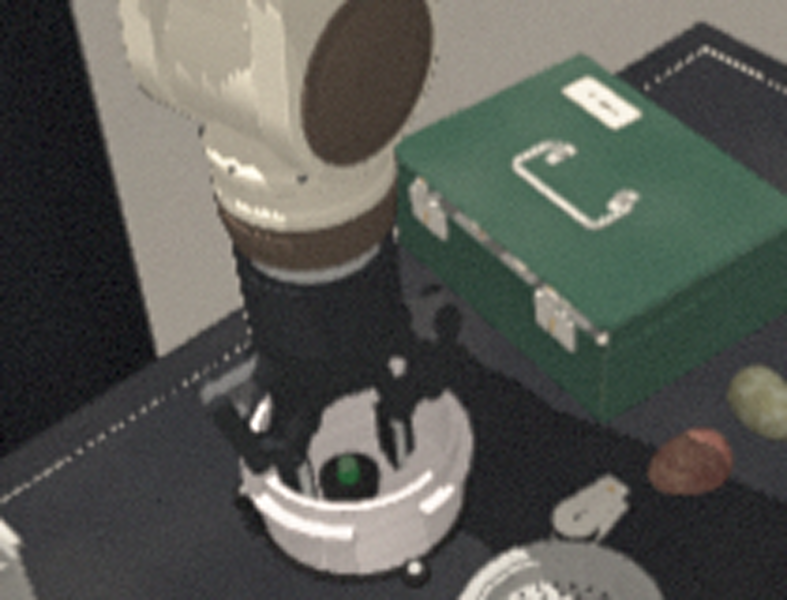

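```bash
python3 -m creep '[[0,0,0,0,0,0,0.46],[0,0,0,0,0,0,0.46],[0,0,0.001,0,0,0,0.46],[0,0,0.001,0,0,0,0.46]]'
```

```text
time: 19.35
ee_pos: [0.4974, 0.0772, 0.0118]
tcp_rot: [-180.0, 0.0, 74.7]
wrist_force: [-0.3, 0.4, 0.9]
opening: 0.0393
```

```bash
python3 -m creep '[[0,0,0.001,0,0,0,0.46],[0,0,0.001,0,0,0,0.46]]'
```

```text
time: 19.55
ee_pos: [0.4977, 0.0773, 0.0112]
tcp_rot: [180.0, -0.0, 74.7]
wrist_force: [-0.2, 0.6, 0.3]
opening: 0.0397
```

Good depth, no contact; close gently.

```bash
python3 -m creep '[[0,0,0,0,0,0,0.38],[0,0,0,0,0,0,0.3],[0,0,0,0,0,0,0.3],[0,0,0,0,0,0,0.3],[0,0,0,0,0,0,0.3]]' 25
```

```text
time: 20.05
ee_pos: [0.4977, 0.0773, 0.0114]
tcp_rot: [180.0, -0.0, 74.7]
wrist_force: [-0.6, 0.1, 4.0]
opening: 0.0307
```

```bash
python3 -m creep '[[0,0,-0.004,0,0,0,0.3],[0,0,-0.012,0,0,0,0.3],[0,0,-0.025,0,0,0,0.3],[0,0,-0.05,0,0,0,0.3],[0,0,-0.085,0,0,0,0.3],[0,0,-0.125,0,0,0,0.3],[0,0,-0.15,0,0,0,0.3],[0,0,-0.15,0,0,0,0.3]]'
python3 - <<'E'
from h import *
o,im=snap('wrist','w11.png');print(o['opening'],o['ee_pos'],o['q'])
o,im=snap('scene','s11.png')
E
```

```text
time: 20.85
ee_pos: [0.4993, 0.0775, 0.1663]
tcp_rot: [179.6, -0.2, 74.7]
wrist_force: [0.3, 0.4, -0.0]
opening: 0.0312
0.031247893348075647 [0.49926499 0.07752162 0.16628403] [ 8.82465484e+00 -2.39250184e+00 -4.62753702e+00  8.73683837e+01
  2.24791748e-03  2.41376918e+01]
```

View pics/w11.png

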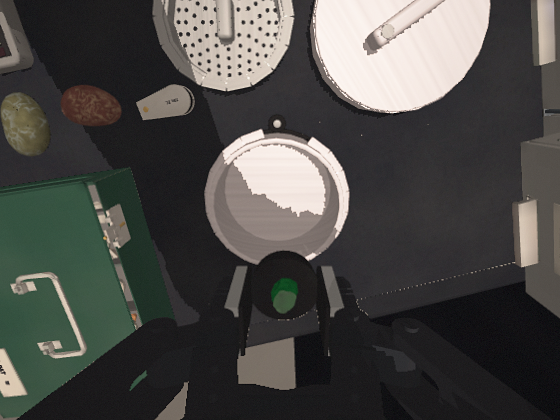

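View pics/s11.png

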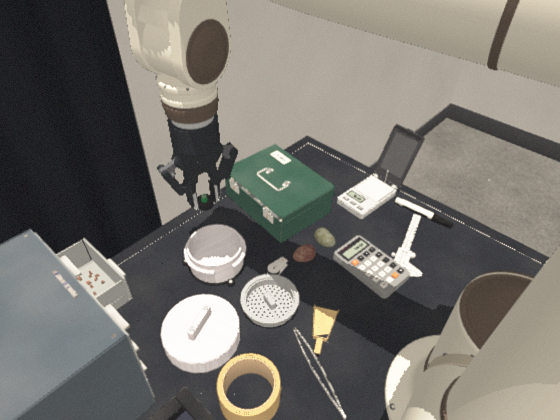

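Run:
```python
from h import *
c=onz('scene',[(281.4,240.7)],0)[0]
for z in (.06,.08,.1,.12,.14): print(z,proj('scene',[[c[0],c[1],z]]).round(1))
for z in (.0,.07,.135): print(z,onz('top',[(440,283),(487,263),(480,309)],z).round(3).tolist())
delta([.382,-.318,.22],-5)
```

```text
0.06 [[281.8 220.8]]
0.08 [[281.9 213.8]]
0.1 [[282.1 206.5]]
0.12 [[282.2 199. ]]
0.14 [[282.4 191.3]]
0.0 [[0.384, -0.388, 0.0], [0.436, -0.473, 0.0], [0.347, -0.465, 0.0]]
0.07 [[0.375, -0.368, 0.07], [0.423, -0.447, 0.07], [0.34, -0.44, 0.07]]
0.135 [[0.366, -0.35, 0.135], [0.41, -0.423, 0.135], [0.334, -0.417, 0.135]]
shift [-0.4118 -0.0073 -0.0582] rotvec [ 7.0000e-04 -1.4000e-03  1.3907e+00] deg [ 0.  -0.1 79.7]
```

```bash
python3 -m creep '[[-0.015,0,-0.03,0,0,0.08,0.3],[-0.05,0,-0.05,0,0,0.2,0.3],[-0.09,-0.002,-0.054,0,0,0.34,0.3],[-0.13,-0.003,-0.054,0,0,0.48,0.3],[-0.17,-0.003,-0.054,0,0,0.62,0.3],[-0.21,-0.004,-0.054,0,0,0.76,0.3],[-0.25,-0.005,-0.054,0,0,0.9,0.3],[-0.28,-0.005,-0.054,0,0,1.0,0.3]]'
python3 - <<'E'
from h import *
delta([.382,-.318,.2],-5)
E
```

```text
time: 21.75
ee_pos: [0.4174, -0.1931, 0.214]
tcp_rot: [-179.9, 0.1, 17.0]
wrist_force: [0.8, -0.1, 0.3]
opening: 0.031
shift [-0.0704  0.1091  0.014 ] rotvec [-0.0008  0.0018  0.3843] deg [-0.   0.1 22. ]
```

```bash
python3 -m creep '[[-0.02,0.031,0.003,0,0,0.11,0.3],[-0.04,0.062,0.006,0,0,0.22,0.3],[-0.057,0.088,0.01,0,0,0.31,0.3],[-0.067,0.104,0.014,0,0,0.37,0.3],[-0.0704,0.109,0.014,0,0,0.384,0.3],[-0.0704,0.109,0.014,0,0,0.384,0.3],[-0.0704,0.109,0.014,0,0,0.384,0.3]]'
python3 - <<'E'
from h import *
o,im=snap('wrist','w12.png');print(o['ee_pos'],o['tcp_rot'])
json.dump([list(map(float,o['ee_pos'])),list(map(float,o['tcp_rot']))],open('w12.json','w'))
E
```

```text
time: 22.45
ee_pos: [0.3843, -0.3158, 0.201]
tcp_rot: [-180.0, 0.0, -4.5]
wrist_force: [-0.1, 0.3, -0.4]
opening: 0.0308
[ 0.38432443 -0.31578798  0.20098154] [-1.79963535e+02  2.69211378e-02 -4.51670883e+00]
```

View pics/w12.png

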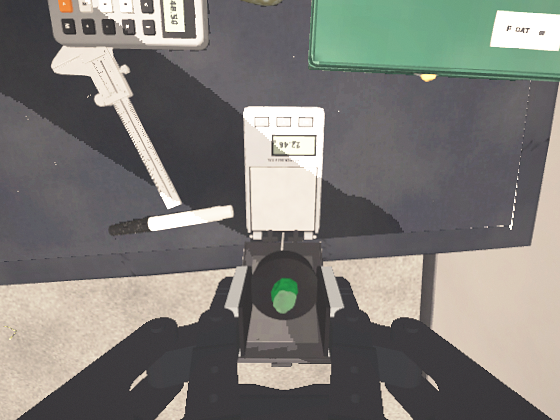

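Run:
```python
from h import *
p,r=json.load(open('w12.json'));o={'ee_pos':p,'tcp_rot':r}
P=onz('wrist',[(249,167),(321,168),(319,231),(247,231),(283,238),(284,107)],.014,o);print(P.round(4),P[:4].mean(0).round(4),np.linalg.norm(P[0]-P[1]),np.linalg.norm(P[1]-P[2]))
print('hinge-keys len',np.linalg.norm(P[4]-P[5]))
delta([.382,-.322,.06],-4.5)
```

```text
[[ 0.3516 -0.2879  0.014 ]
 [ 0.4231 -0.2946  0.014 ]
 [ 0.418  -0.3615  0.014 ]
 [ 0.3419 -0.3554  0.014 ]
 [ 0.3793 -0.3664  0.014 ]
 [ 0.3909 -0.234   0.014 ]] [ 0.3836 -0.3249  0.014 ] 0.07182628221213057 0.06703510429202951
hinge-keys len 0.13289334491857693
shift [-0.002   0.0065  0.1412] rotvec [-0.0004  0.0002 -0.    ] deg [-0.  0. -0.]
```

```bash
python3 -m creep '[[-0.0005,0.0015,0.03,0,0,0,0.3],[-0.001,0.0035,0.065,0,0,0,0.3],[-0.001,0.0055,0.1,0,0,0,0.3],[-0.001,0.0065,0.13,0,0,0,0.3],[-0.001,0.0065,0.15,0,0,0,0.3],[-0.001,0.0065,0.163,0,0,0,0.3],[-0.001,0.0065,0.168,0,0,0,0.3],[-0.001,0.0065,0.168,0,0,0,0.3]]'
python3 - <<'E'
from h import *
o,im=snap('wrist','w13.png');print(o['ee_pos'],o['wrist_force'])
o,im=snap('scene','s13.png')
cv2.imwrite('pics/s13z.png',cv2.resize(im[110:230,300:460],(800,600),interpolation=cv2.INTER_CUBIC)[:,:,::-1])
E
```

```text
time: 23.3
ee_pos: [0.3829, -0.3226, 0.0334]
tcp_rot: [-180.0, -0.0, -4.6]
wrist_force: [-0.3, 0.9, -0.4]
opening: 0.0307
[ 0.38294992 -0.32260652  0.03338319] [-0.33274623  0.92401183 -0.37269537]
```

View pics/w13.png

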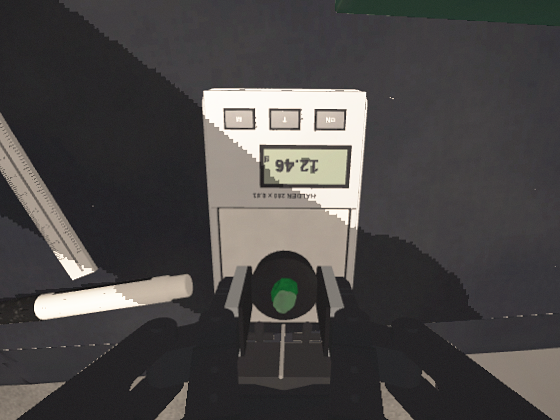

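View pics/s13z.png

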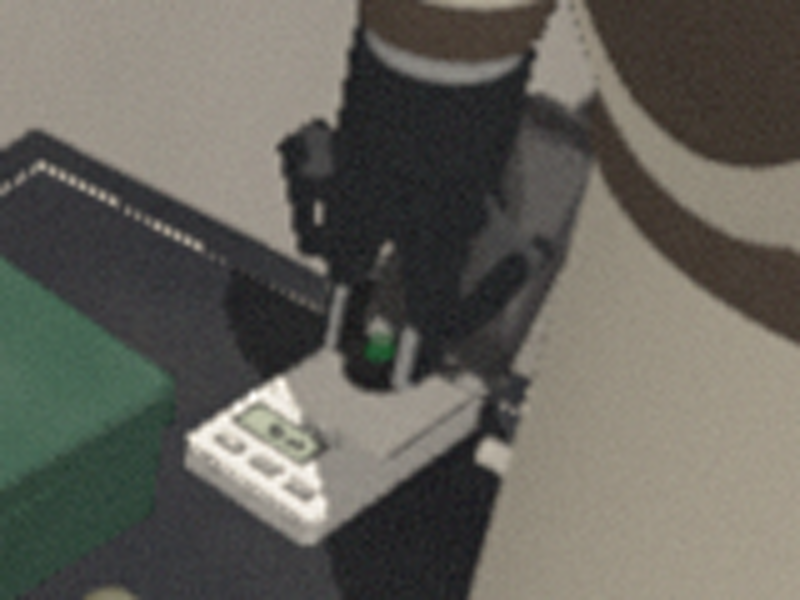

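Run:
```python
from h import *
o=bot.get_obs()
print(onz('wrist',[(284.5,286)],.030,o),onz('wrist',[(284.5,286)],.034,o))
print(onz('wrist',[(218,207),(354,207),(284,207)],.014,o), onz('wrist',[(284,318)],.032,o))
```

```text
[[ 0.38322378 -0.32725792  0.03      ]] [[ 0.38339276 -0.32496259  0.034     ]]
[[ 0.35236277 -0.28827186  0.014     ]
 [ 0.42157972 -0.29390954  0.014     ]
 [ 0.38593797 -0.29101057  0.014     ]] [[ 0.38157757 -0.34449029  0.032     ]]
```

```bash
python3 -m creep '[[0,0,0.004,0,0,0,0.3],[0,0,0.008,0,0,0,0.3],[0,0,0.01,0,0,0,0.3],[0,0,0.0115,0,0,0,0.3],[0,0,0.0115,0,0,0,0.3]]'
```

```text
time: 23.9
ee_pos: [0.3826, -0.3229, 0.0215]
tcp_rot: [-180.0, 0.0, -4.6]
wrist_force: [0.3, -0.4, 0.5]
opening: 0.0306
```

```bash
python3 -m creep '[[0,0,0.0007,0,0,0,0.3],[0,0,0.001,0,0,0,0.3],[0,0,0.001,0,0,0,0.3]]'
```

```text
time: 24.2
ee_pos: [0.3827, -0.323, 0.0207]
tcp_rot: [180.0, -0.0, -4.6]
wrist_force: [0.4, 0.0, -0.4]
opening: 0.0306
```

```bash
python3 -m creep '[[0,0,0.0007,0,0,0,0.3],[0,0,0.001,0,0,0,0.3],[0,0,0.001,0,0,0,0.3]]'
```

```text
time: 24.5
ee_pos: [0.3828, -0.323, 0.0205]
tcp_rot: [180.0, -0.0, -4.6]
wrist_force: [-1.8, 1.8, 6.5]
opening: 0.0308
```

```bash
python3 -m creep '[[0,0,-0.0005,0,0,0,0.4],[0,0,-0.0005,0,0,0,0.45],[0,0,-0.0005,0,0,0,0.55],[0,0,-0.0005,0,0,0,0.55],[0,0,-0.01,0,0,0,0.55],[0,0,-0.03,0,0,0,0.55],[0,0,-0.06,0,0,0,0.55],[0,0,-0.1,0,0,0,0.55]]'
python3 -m creep '[[0,-0.02,-0.04,0,0,0,0.55],[0,-0.05,-0.07,0,0,0,0.55],[0,-0.08,-0.08,0,0,0,0.55],[0,-0.08,-0.08,0,0,0,0.55]]'
python3 - <<'E'
from h import *
o,im=snap('wrist','w14.png');print(o['ee_pos'],o['tcp_rot'],o['wrist_force'])
o,im=snap('scene','s14.png');o,im=snap('top','t14.png')
E
```

```text
time: 25.3
ee_pos: [0.382, -0.3223, 0.1201]
tcp_rot: [-179.9, 0.1, -4.6]
wrist_force: [0.8, -0.6, 1.0]
opening: 0.0469
time: 25.7
ee_pos: [0.3899, -0.2414, 0.203]
tcp_rot: [179.9, -0.2, -4.5]
wrist_force: [-0.9, -1.2, -0.4]
opening: 0.0471
[ 0.38993189 -0.24139471  0.20296652] [179.9166014   -0.22996473  -4.48492609] [-0.9067259  -1.15222369 -0.44463573]
```

View pics/w14.png

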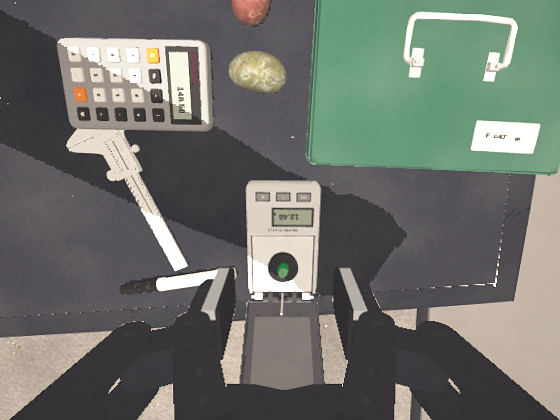

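View pics/s14.png

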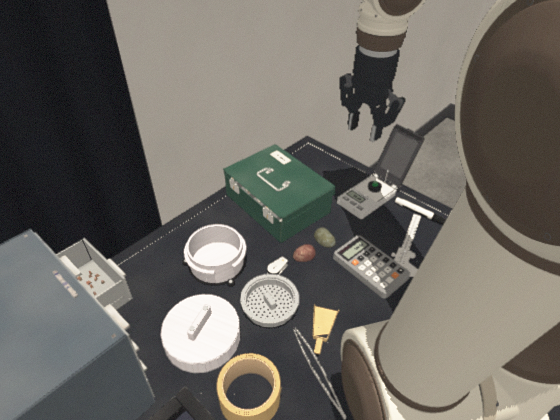

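View pics/t14.png

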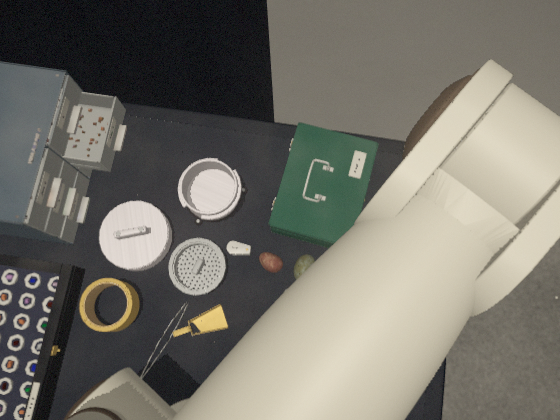

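```bash
python3 -c "
from h import *
o=bot.get_obs();p=onz('wrist',[(283,267)],.018,o);print(p)
print(bot.job_done())"
```

```text
[[ 0.38158118 -0.32573597  0.018     ]]
the job is handed in; nothing more can be done
None
```

The gem jar is standing upright on the scale's weighing plate, and I handed the job in at about 26 s of the 72 s. No verdict was reported.

- **Lid:** I turned it about 37° anticlockwise until the lugs came free, lifted it off and stood it at about (0.385, 0.200).
- **Sieve:** I lifted it out and stood it at about (0.345, 0.072), roughly 11 mm clear of the loupe by my measurement.
- **Jar:** My last wrist measurement puts it at (0.382, −0.326), against a plate centre measured at about (0.383, −0.325).

The last pictures show the lid and sieve flat, right side up and clear of the pot. In the top view both stones and the loupe are at their original pixel positions. The gripper was empty and well clear.

**Problem:** while going down for the jar, the gripper touched the pot, most likely at the rim. The wrist force read 41 N upward and about 21 N sideways at the end of that move. I backed off straight away and regrasped with the fingers less open. This is just over the 40 N limit if that contact was with the gripper's body. I couldn't tell whether a body part or a finger link touched, or whether the force peaked higher during the move.

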